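Turn the rail end-on in the jig and hold the click lever closed

TASK

The beech rail has had its pass lying across the jig: turn it about a quarter turn and set it flat on the plywood base between the two black lines, square to the steel stop bar, with its plain end close to the bar (a finger's width at most) and its tenon toward the orange-handled lever, and let go of it. Then press the orange handle down against its return spring, past the first two clicks to the third, so that the lever's rubber nose keeps the rail's plain end up against the bar, and do not let go: the job finishes with the robot still holding the handle down at the third click and not touching the rail. Leave the tape measure, the drilled test piece and the brass coupling where they stand.

Things in the scene. Friction and masses are not known exactly. Their poses are not given: they have to be found in the camera images.
- jig: Fixed jig, yawed up to 0.25 rad. Origin on the table under its plywood base; y runs from lever to stop bar, x across, z up. Base x -65..65, y -130..130 mm, top 12 mm above the table. Black lines at x +-22.5 mark the place of the end-on rail. Two aluminium cheeks (y -130..-69, x within 22, 90 mm high) carry the lever.
- bar_face (a point): Middle of the steel stop bar's face that the rail's plain end must meet: jig x 0, y 100 mm, 34.5 mm above the table. The bar is 110 mm long along jig x, 10 thick, its top 60 mm above the table.
- rail: Loose beech offcut, 0.12 to 0.24 kg, 45 wide (x) x 138 long (y) x 45 high (z). Origin at mid-length on its underside. Solid 45x45 from y -49 to +69 mm; at the -y end a tenon 12 wide, 30 high (z 8..38), 20 long. Starts flat on the jig's base, roughly across it: yaw in the jig's frame 1.2 to 2.0 rad, tenon to jig +x. It must become 0 (end-on to the bar).
- plain_end (a point): Centre of the rail's plain sawn end (rail y +69 mm, 22.5 mm above its underside).
- tenon_tip (a point): Centre of the tip of the rail's tenon (rail y -69 mm, 22.5 mm above its underside).
- lever (a joint): Lever angle, rad: 0 at rest (handle up), grows as the handle goes down; clicks at 0.25, 0.50, 0.75 (green dot = third), end stop 0.79. The spring returns it to 0 from anywhere; the clicks do not hold it. Push at the handle: about 4 to 8 N, rising to each hump halfway between clicks and easing to 3 to 6 N as a click is reached.
- handle (a point): Centre of the orange handle bar, moving with the lever: round, 22 mm diameter, 82 long along jig x, 120 mm from the pivot. At rest 0.5 rad above level seen from the pivot (jig y -184, 133 mm above the table); at the third click 0.25 rad below level (jig y -195, 45 mm above the table), clear table under it.
- lever_pivot (a point): Lever pivot, fixed at jig x 0, y -79, 75 mm above the table, axis along jig x. The rubber nose hangs below it (34 mm wide, 25 to 37 mm above the table), its front at jig y -74 at rest and -40 at the third click, 2 mm short of the tenon of a rail touching the bar: it pushes a rail left up to 25 mm off the bar home.
- tape_measure: Yellow tape measure, 72 x 86 x 34 mm, loose on the table, origin under its middle; a bystander.
- test_piece: MDF test piece with four holes, 70 x 110 x 19 mm, loose on the table, origin under its middle; a bystander.
- air_coupling: Brass air coupling standing upright, 24 mm in diameter, 58 mm high, loose on the table, origin under its middle; a bystander.
There are look-alikes about, which are no part of the job. Leave any pink look-alike of the rail alone.

How it is judged (in metres and radians):
On the way, in this order (a step that is already met when the one before it is completed fails the run):
1. the rail lies flat, end-on between the lines, plain end within 22 mm of the bar, tenon toward the lever, let go, the lever still up (z of rail in the frame of jig between 0.006 and 0.018 m and angle between rail's own z axis and vertical below 0.08 rad and angle between the y axis of rail and the y axis of jig, either way round below 0.15 rad and y of tenon_tip in the frame of jig below 0 m and x of rail in the frame of jig between -0.013 and 0.013 m and y of plain_end in the frame of jig between 0.078 and 0.104 m and contact force between the fingers and rail below 0.1 N and value of joint lever below 0.1 rad), for 0.2 s.
2. the fingers press the lever down to its third click (value of joint lever above 0.69 rad and contact force between the fingers and jig above 1.5 N), for 0.2 s.
At the end, for the whole second after the job is handed in: The fingers hold the lever at its third click (joint at least 0.69 rad, at least 1.5 N), and the rail lies flat and at rest, not touched by the fingers, plain end within 6 mm of the bar's face, square to it within 0.12 rad, within 16 mm of the jig's centre line, tenon toward the lever (all of step 2 and z of rail in the frame of jig between 0.006 and 0.018 m and angle between rail's own z axis and vertical below 0.08 rad and angle between the y axis of rail and the y axis of jig, either way round below 0.12 rad and y of tenon_tip in the frame of jig below 0 m and x of rail in the frame of jig between -0.016 and 0.016 m and y of plain_end in the frame of jig between 0.094 and 0.104 m and linear speed of rail below 0.03 m/s and contact force between the fingers and rail below 0.1 N); the arm keeps its last pose, push and grip.
It fails at once if the tape measure is displaced by more than 30 mm (distance of tape_measure from where it was at the start of the episode above 0.03 m).
It fails at once if the drilled test piece is displaced by more than 30 mm (distance of test_piece from where it was at the start of the episode above 0.03 m).
It fails at once if the brass air coupling is displaced by more than 30 mm (distance of air_coupling from where it was at the start of the episode above 0.03 m).
It also fails if it takes over 48 s, if anything falls off the work surface, if the arm or the gripper's body presses on something with over 40 N, if the wrist force passes 120 N, or if a joint passes its speed limit or range.

ROBOT

A 6-joint arm with a two-finger parallel gripper is mounted at the origin on a cart in front of the work surface, level with it; the furniture and walls round the work are solid. World frame = base frame: x ahead of the robot, y to its left, z up, the work surface at z = 0. Lengths are in mm, angles in rad, forces in N, time in s.
With the tool pointing down it reaches from about 350 to 875 mm from the base axis. Payload 15.5 kg.
Tool frame: the origin (TCP) lies between the finger pads; the fingertips stand 19 mm ahead of it and the grasp point (between the pads) is the TCP; z points along the fingers, y is the line along which they close (so a half turn about z gives the same grasp; the last joint's range is limited). The gripper opens to 85 mm and grips with 20 to 120 N. Pads are 22 mm wide; open, the fingers measure 114 mm over their backs; the gripper's body (76 mm by 85 mm) begins 54 mm behind the grasp point. The pads swing forward as they close: fully open they stand 13 mm farther back than shut.
Start: joints at [-1.234, 0.494, 1.345, -0, 1.302, -0.096], TCP at [261.568, -567.634, 226.577] pointing down, gripper open.
Joint ranges: [-2.91, 2.91], [-0.82, 2.16], [0.22, 2.67], [-1.22, 4.37], [0.12, 2.79], [-3.08, 3.08]. Speed limits (rad/s): [1.89, 1.89, 2.57, 3.01, 3.01, 3.01].

INTERFACE

Orientations are given as a unit quaternion [w, x, y, z].
In Python, from bench import monitor, camera, job, spotter gives the robot as it stands. The module is installed in compiled form; this text tells all that it offers.
- The arm moves only by the tool jog_arm, never from a script. Its argument "rows" is a list of rows, each an object of numbers: "tx", "ty", "tz": the shift along the tool's x, y, z in mm; "wx", "wy", "wz": the turn, a rotation vector about the tool's x, y, z in rad. In form: [{"tx": .., "ty": .., "tz": .., "wx": .., "wy": .., "wz": ..}, ...]. A call has 1 to 8 rows; each row is the pose to reach, as a shift and turn from the pose commanded when the call began, along the tool's axes at that moment; what a row does not reach only later rows make up. A row lasts 1/8 s, in which the tool goes at most 62.5 mm and 10.7 degrees, less where a joint would pass 70% of its speed; a pose out of reach is approached as far as the arm can. A call with a gripper value outside its range is refused whole. "hand" is the opening, from 0 (shut) to 1 (fully open), set as the call begins (left out, the last holds). The fingers move at their own pace and stop on an object; "newtons" is the grip in N (left out, the last holds). Time passes only in rows, so rows that repeat a pose let the fingers close. It gives the time, the measured TCP pose, the force, the opening and the grip force at its end, in the units of the state.
- monitor.get_obs(): the state, without advancing time (a new reading comes with each control period).
- camera(name): name is "side" or "top"; returns a dict with "img" (420x560x3 uint8, red, green, blue), "intrinsics" (3x3 intrinsics, pixels), "rvec" (rotation vector, rad) and "tvec" (3), from world to camera coordinates, as OpenCV has them. Camera axes: x right, y down, z forward; pixel columns grow to the right and rows downward; lengths in mm; the calibration is good to about 2 mm. A picture is of the moment at which its call begins. There is no depth.
- job.close_job(): hands the job in; it is judged then, once.
Trained networks look in a picture, given as the dict that the camera call returned (one of the last four; its "shot" number tells which), for a name from the list of things; names that differ only in an ending like _2 or _b are one class to them, and where a whole thing is asked for, a point or a joint stands for the part that bears it (a point fixed in the world has none). Each returns a list of dicts, best first, with "p" (0 to 1); they miss things now and then, are a little off and sometimes report something else, mostly with a low value. They report only what shows in the picture. A call takes as long as a camera call. They do not tell look-alikes from the thing itself.
- spotter.search_frame(name, picture): "bbox" ([left, top, width, height] in pixels, round what is visible of it).
The state is a dict: "time": time; "joints": joint angles; "qd": joint speeds; "joint_efforts": joint torques, N m; "position": TCP position; "eef_rot": TCP orientation; "contact_force": force on the tool from outside, world axes, zero at the start; "torque": the same for the moment, N m; "opening": finger opening in mm; "finger_force": force on a finger pad.
Only numpy, scipy, OpenCV 4.12 (cv2) and the standard library are available. Lean on these libraries where they do the work, as an engineer would, in place of code of your own. Each camera call takes 0.05 s, during which the arm holds its last target. There are 200 camera calls.

## Working session

There is one attempt and no reset: what is moved stays moved. The work goes in short steps, Python scripts to look and compute and a tool call to move; the robot and the scene stay as the last step left them, time stands still between calls to the robot, and variables do not carry over. Pictures are saved under pics/ and viewed, at most 10 in all, crops included, and the job is handed in when it is done.

Besides the shell and the picture viewer there is one more tool, called after ">>>" by a JSON object that holds its "name" and its "arguments". jog_arm: Moves the arm, as the interface text tells. Its arguments: {"type":"object","properties":{"rows":{"type":"array"},"hand":{"type":"number"},"newtons":{"type":"number"}},"required":["rows"]}

```bash
mkdir -p pics; ls; cat > h.py <<'E'
import numpy as np, cv2, json
from bench import monitor, camera, job, spotter
def P(c):
    R=cv2.Rodrigues(np.array(c["rvec"],float))[0]; t=np.array(c["tvec"],float).ravel(); K=np.array(c["intrinsics"],float)
    return K,R,t
def proj(c,X):
    K,R,t=P(c); x=(np.atleast_2d(X)@R.T+t)@K.T; return x[:,:2]/x[:,2:]
def onz(c,uv,z):
    K,R,t=P(c); o=-R.T@t; d=(np.c_[np.atleast_2d(uv),np.ones(len(np.atleast_2d(uv)))]@np.linalg.inv(K).T)@R
    return o+d*((z-o[2])/d[:,2:3])
def save(c,n): cv2.imwrite("pics/"+n,c["img"][:,:,::-1])
E
python3 - <<'E'
from h import *
o=monitor.get_obs(); print(o["time"],o["position"],o["eef_rot"],o["contact_force"])
for n in("side","top"):
    c=camera(n); save(c,n+"0.png"); K,R,t=P(c); print(n,(-R.T@t).round(),R[2].round(2))
    for k in["jig","rail","plain_end","tenon_tip","handle","lever","tape_measure","test_piece","air_coupling"]:
        try: print(k,[(np.round(d["bbox"]).tolist(),round(d["p"],2)) for d in spotter.search_frame(k,c)[:3]])
        except Exception as e: print(k,e)
E
```

```text
pics
0.0 [ 261.45190911 -567.30823172  226.02040248] [-5.75777701e-04  9.76784501e-01  2.14223490e-01 -6.57693000e-05] [0.59960633 0.04027906 0.41312882]
side [ 449. -741.  730.] [ 0.11  0.83 -0.55]
jig [([208.0, 192.0, 60.0, 74.0], 0.71)]
rail [([211.0, 208.0, 56.0, 26.0], 0.72), ([298.0, 193.0, 20.0, 36.0], 0.61)]
plain_end [([212.0, 208.0, 59.0, 26.0], 0.8)]
tenon_tip [([215.0, 210.0, 54.0, 23.0], 0.88), ([299.0, 193.0, 19.0, 35.0], 0.8)]
handle [([211.0, 223.0, 38.0, 27.0], 0.71)]
lever [([212.0, 219.0, 37.0, 30.0], 0.97)]
tape_measure [([323.0, 267.0, 36.0, 31.0], 0.83), ([208.0, 194.0, 58.0, 70.0], 0.25)]
test_piece [([319.0, 237.0, 50.0, 24.0], 0.69)]
air_coupling [([216.0, 305.0, 13.0, 28.0], 0.67)]
top [ 492.  193. 1025.] [ 0.06  0.03 -1.  ]
jig [([178.0, 211.0, 165.0, 77.0], 0.8), ([219.0, 217.0, 32.0, 68.0], 0.28)]
rail [([186.0, 146.0, 70.0, 32.0], 0.74), ([221.0, 216.0, 31.0, 68.0], 0.71)]
plain_end [([222.0, 214.0, 30.0, 70.0], 0.72)]
tenon_tip [([220.0, 218.0, 32.0, 64.0], 0.88), ([188.0, 148.0, 68.0, 28.0], 0.77), ([279.0, 109.0, 34.0, 52.0], 0.54)]
handle [([270.0, 242.0, 72.0, 46.0], 0.63)]
lever [([268.0, 245.0, 74.0, 46.0], 0.92)]
tape_measure [([338.0, 131.0, 43.0, 44.0], 0.66), ([179.0, 211.0, 164.0, 76.0], 0.57)]
test_piece [([283.0, 110.0, 32.0, 48.0], 0.8)]
air_coupling [([400.0, 273.0, 12.0, 9.0], 0.66)]
```

```bash
python3 - <<'E'
import cv2
a=cv2.imread("pics/top0.png"); cv2.imwrite("pics/t1.png",cv2.resize(a[95:295,160:420],None,fx=3,fy=3,interpolation=cv2.INTER_CUBIC))
a=cv2.imread("pics/side0.png"); cv2.imwrite("pics/s1.png",cv2.resize(a[170:340,190:390],None,fx=3.5,fy=3.5,interpolation=cv2.INTER_CUBIC))
E
```

```text
(no output)
```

View pics/t1.png

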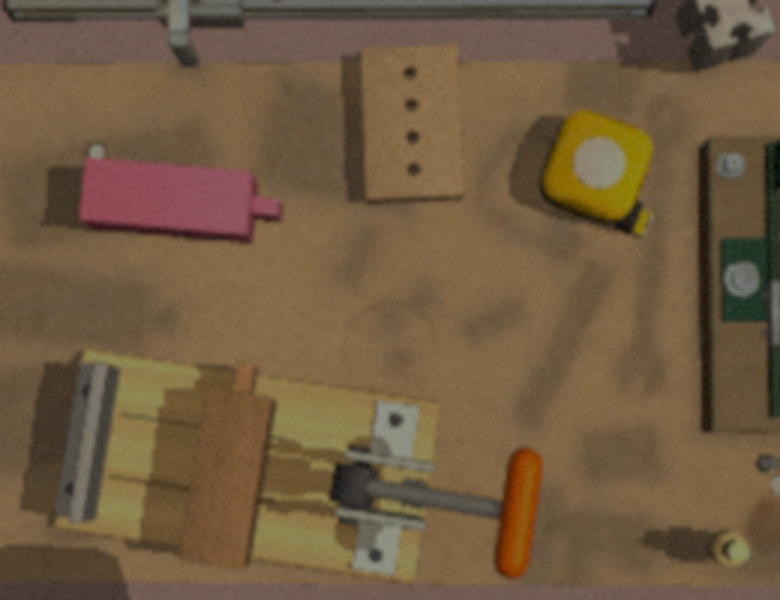

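View pics/s1.png

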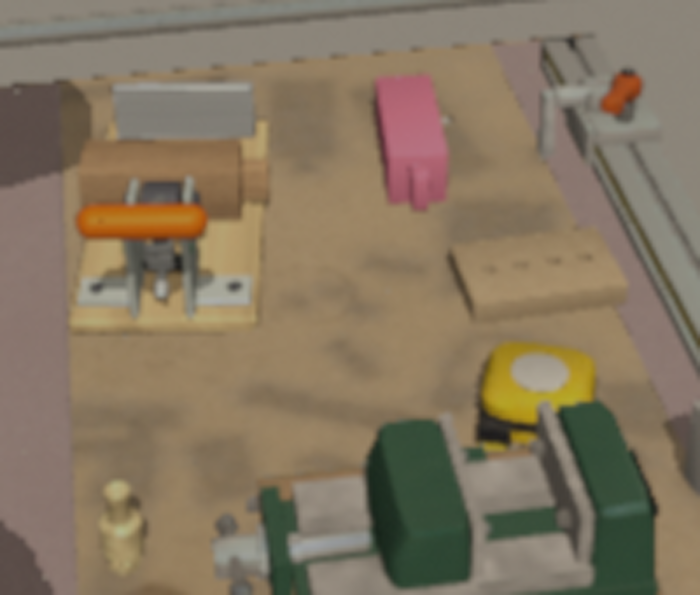

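The top view shows the jig with its bar on the left (crop 60–118, 365–520), the rail lying across it (182–272, 365–567, tenon up) and the orange handle at (518, 513). The side view agrees with this. The pink look-alike, test piece and tape measure all lie well away. Next I fit the jig and rail poses from corners in both views.

```bash
cat > fit.py <<'E'
from h import *
from scipy.optimize import least_squares
T=lambda p:np.array(p)/3+[160,95]
S=lambda p:np.array(p)/3.5+[190,170]
def tf(q,X,z0=0):
    X=np.array(X,float);c,s=np.cos(q[2]),np.sin(q[2])
    return np.c_[q[0]+c*X[:,0]-s*X[:,1],q[1]+s*X[:,0]+c*X[:,1],X[:,2]+q[3]]
def fit(q0,obs):
    # obs: list (cam,pixel,local)
    def f(q): return np.concatenate([(proj(c,tf(q,[X]))-uv).ravel() for c,uv,X in obs])
    r=least_squares(f,q0,loss="soft_l1"); return r.x,f(r.x).reshape(-1,2)
E
python3 - <<'E'
from fit import *
ct=camera("top");cs=camera("side")
jt=[((83,352),(65,130,12)),((438,403),(65,-130,12)),((413,580),(-65,-130,12)),((55,526),(-65,130,12)),
 ((118,370),(55,100,60)),((98,520),(-55,100,60)),((524,453),(41,-184,133)),((511,573),(-41,-184,133))]
js=[((75,316),(-65,-130,12)),((257,316),(65,-130,12)),((115,87),(-55,100,60)),((252,87),(55,100,60)),((79,221),(-41,-184,133)),((206,221),(41,-184,133))]
obs=[(ct,T(a),b) for a,b in jt]+[(cs,S(a),b) for a,b in js]
g=onz(ct,T([(245,465)]),12)[0]
q,r=fit([g[0],g[1],0,0],obs);print("jig",q.round(3));print(r.round(1).tolist())
rt=[((272,398),(-22.5,-49,45)),((196,390),(22.5,-49,45)),((182,558),(22.5,69,45)),((246,567),(-22.5,69,45)),((257,367),(-6,-69,38)),((235,364),(6,-69,38))]
rs=[((242,180),(-22.5,-49,45)),((240,142),(22.5,-49,45)),((242,217),(-22.5,-49,0))]
g=onz(ct,T([(225,480)]),57)[0]
p,r=fit([g[0],g[1],1.57,12],[(ct,T(a),b) for a,b in rt]+[(cs,S(a),b) for a,b in rs]);print("rail",p.round(3));print(r.round(1).tolist())
json.dump(dict(jig=q.tolist(),rail=p.tolist()),open("pose.json","w"))
J=np.linalg.inv(np.r_[np.c_[[np.cos(q[2]),np.sin(q[2])],[-np.sin(q[2]),np.cos(q[2])]]].reshape(2,2)); print("rail in jig",J@(p[:2]-q[:2]),p[2]-q[2])
for n,k in(("handle",(0,-184,133)),("centre",(0,0,12))): print(n,tf(q,[k]).round())
from scipy.spatial.transform import Rotation as Ro
o=monitor.get_obs();e=o["eef_rot"];print(Ro.from_quat([e[1],e[2],e[3],e[0]]).as_matrix().round(3),o["joints"])
E
```

```text
jig [ 4.81935e+02  2.98424e+02 -1.47000e-01 -2.37500e+00]
[[-0.0, -1.8], [1.2, -0.8], [0.6, 0.9], [-0.5, 0.2], [-3.3, -2.5], [-5.2, 0.9], [1.3, -2.7], [-0.6, 0.9], [-2.0, 1.4], [0.3, 0.8], [-0.9, 0.3], [0.0, -0.2], [-0.7, 0.3], [0.9, -0.2]]
rail [482.517 307.326   1.435   4.118]
[[-0.3, -0.4], [3.5, -0.7], [-0.2, 0.4], [0.2, 0.5], [-1.5, -0.5], [0.1, -0.3], [-1.0, -1.2], [0.0, 0.1], [-0.3, 2.6]]
rail in jig [-0.73031664  8.89089552] 1.582605577646811
handle [[455. 116. 131.]]
centre [[482. 298.  10.]]
[[ 0.908  0.418  0.   ]
 [ 0.418 -0.908 -0.   ]
 [ 0.     0.    -1.   ]] [-1.23451710e+00  4.93560295e-01  1.34548986e+00  3.06846665e-06
  1.30252447e+00 -9.54975540e-02]
```

The bar's and rail's near lower edges were mislabelled: the top camera sees their faces, so those edges are at the bottom. I'll correct the labels and refit.

```bash
cat > go.py <<'E'
from h import *
from fit import tf
import sys
from scipy.spatial.transform import Rotation as Ro
D=json.load(open("pose.json"))
def rel(xyz,yaw=None):
    """yaw: world direction of tool y axis (mod pi), tool kept down. prints row"""
    o=monitor.get_obs();e=o["eef_rot"];R=Ro.from_quat([e[1],e[2],e[3],e[0]]).as_matrix()
    d=R.T@(np.array(xyz)-o["position"])
    w=0
    if yaw is not None:
        a=np.arctan2(R[1,1],R[0,1]); w=-((yaw-a+np.pi/2)%np.pi-np.pi/2)
    print("t",d.round(1),"wz",round(w,3),"or",round(w-np.sign(w)*np.pi,3),"pos",np.round(o["position"],1),"tz",R[:,2].round(3),"F",np.round(o["contact_force"],1),"open",o["opening"],"j6",round(o["joints"][5],2),"time",o["time"])
E
python3 - <<'E'
from fit import *
ct=camera("top");cs=camera("side")
jt=[((83,352),(65,130,12)),((438,403),(65,-130,12)),((413,580),(-65,-130,12)),((55,526),(-65,130,12)),
 ((118,370),(55,100,12)),((98,520),(-55,100,12)),((524,451),(41,-184,133)),((511,573),(-41,-184,133))]
js=[((75,316),(-65,-130,12)),((257,316),(65,-130,12)),((115,87),(-55,100,60)),((252,87),(55,100,60)),((79,221),(-41,-184,133)),((206,221),(41,-184,133))]
obs=[(ct,T(a),b) for a,b in jt]+[(cs,S(a),b) for a,b in js]
q,r=fit([482,298,-.147,0],obs);print("jig",q.round(3));print(r.round(1).tolist())
rt=[((272,398),(-22.5,-49,0)),((182,558),(22.5,69,45)),((246,567),(-22.5,69,0)),((257,367),(-6,-69,38)),((235,364),(6,-69,38))]
rs=[((242,180),(-22.5,-49,45)),((240,142),(22.5,-49,45)),((242,217),(-22.5,-49,0))]
p,r=fit([482,307,1.43,12],[(ct,T(a),b) for a,b in rt]+[(cs,S(a),b) for a,b in rs]);print("rail",p.round(3));print(r.round(1).tolist())
json.dump(dict(jig=q.tolist(),rail=p.tolist()),open("pose.json","w"))
c,s=np.cos(q[2]),np.sin(q[2]);print("rail in jig",np.array([[c,s],[-s,c]])@(p[:2]-q[:2]),p[2]-q[2])
from go import *
g=tf(p,[[0,10,0]])[0];g[2]=140
rel(g,p[2])
E
```

```text
jig [ 4.81596e+02  2.99495e+02 -1.44000e-01 -2.75300e+00]
[[-0.6, -1.4], [0.7, -0.9], [0.2, 0.8], [-0.9, 0.6], [0.7, -0.8], [-0.7, 0.0], [0.7, -2.2], [-1.1, 0.7], [-2.0, 1.3], [0.3, 0.6], [-1.2, 0.3], [-0.3, -0.3], [-0.5, 0.2], [1.0, -0.4]]
rail [482.598 308.419   1.42    4.247]
[[1.3, 0.6], [-1.2, 0.2], [1.4, -1.2], [-1.5, -0.5], [0.1, -0.3], [-1.2, -1.3], [0.1, 0.0], [-0.4, 2.5]]
rail in jig [-0.28524244  8.97542779] 1.564104279348914
t [ 559.  -708.6   86.6] wz 0.582 or -2.559 pos [ 261.6 -567.6  226.5] tz [-0.  0. -1.] F [-0.1  0.4  0.3] open 85.41814165471087 j6 -0.1 time 1.2
```

>>> {"name": "jog_arm", "arguments": {"rows": [{"tx":559,"ty":-708.6,"tz":0,"wz":-2.559},{"tx":559,"ty":-708.6,"tz":0,"wz":-2.559},{"tx":559,"ty":-708.6,"tz":0,"wz":-2.559},{"tx":559,"ty":-708.6,"tz":0,"wz":-2.559},{"tx":559,"ty":-708.6,"tz":0,"wz":-2.559},{"tx":559,"ty":-708.6,"tz":0,"wz":-2.559},{"tx":559,"ty":-708.6,"tz":0,"wz":-2.559},{"tx":559,"ty":-708.6,"tz":0,"wz":-2.559}], "hand": 1, "newtons": 50}}

```text
invalid input
```

```bash
cat > a.py <<'E'
from go import *
p=D["rail"];g=tf(p,[[0,10,0]])[0];g[2]=34;rel(g,p[2])
E
python3 a.py
```

```text
t [ 559.  -708.6  192.6] wz 0.582 or -2.559 pos [ 261.6 -567.6  226.5] tz [-0.  0. -1.] F [-0.1  0.4  0.3] open 85.41814165471087 j6 -0.1 time 1.2
```

>>> {"name": "jog_arm", "arguments": {"rows": [{"tx":280,"ty":-354,"tz":0,"wx":0,"wy":0,"wz":-1.28},{"tx":280,"ty":-354,"tz":0,"wx":0,"wy":0,"wz":-1.28},{"tx":280,"ty":-354,"tz":0,"wx":0,"wy":0,"wz":-1.28},{"tx":280,"ty":-354,"tz":0,"wx":0,"wy":0,"wz":-1.28},{"tx":280,"ty":-354,"tz":0,"wx":0,"wy":0,"wz":-1.28},{"tx":280,"ty":-354,"tz":0,"wx":0,"wy":0,"wz":-1.28},{"tx":280,"ty":-354,"tz":0,"wx":0,"wy":0,"wz":-1.28},{"tx":280,"ty":-354,"tz":0,"wx":0,"wy":0,"wz":-1.28}], "hand": 1, "newtons": 50}}

```text
time: 2.2
position: [367.8, -126.0, 226.8]
eef_rot: [-0.0, 0.653, 0.757, 0.0]
contact_force: [0.0, -0.1, 0.2]
opening: 85.2
finger_force: 0.0
```

```bash
python3 a.py
```

```text
t [415.8 167.5 192.9] wz -1.274 or 1.868 pos [ 367.8 -126.   226.8] tz [ 0.  0. -1.] F [ 0.  -0.1  0.2] open 85.16510118519543 j6 -0.63 time 2.2
```

>>> {"name": "jog_arm", "arguments": {"rows": [{"tx":415.8,"ty":167.5,"tz":0,"wx":0,"wy":0,"wz":-1.274},{"tx":415.8,"ty":167.5,"tz":0,"wx":0,"wy":0,"wz":-1.274},{"tx":415.8,"ty":167.5,"tz":0,"wx":0,"wy":0,"wz":-1.274},{"tx":415.8,"ty":167.5,"tz":0,"wx":0,"wy":0,"wz":-1.274},{"tx":415.8,"ty":167.5,"tz":0,"wx":0,"wy":0,"wz":-1.274},{"tx":415.8,"ty":167.5,"tz":0,"wx":0,"wy":0,"wz":-1.274},{"tx":415.8,"ty":167.5,"tz":0,"wx":0,"wy":0,"wz":-1.274},{"tx":415.8,"ty":167.5,"tz":0,"wx":0,"wy":0,"wz":-1.274}]}}

```text
time: 3.2
position: [476.2, 309.1, 226.2]
eef_rot: [0.0, 0.076, 0.997, 0.0]
contact_force: [0.0, -1.1, 0.7]
opening: 85.4
finger_force: 0.0
```

```bash
python3 a.py
```

```text
t [3.700e+00 1.000e-01 1.922e+02] wz -0.002 or 3.139 pos [476.2 309.1 226.2] tz [ 0.001  0.001 -1.   ] F [ 0.  -1.1  0.7] open 85.35775600050891 j6 -0.95 time 3.2
```

>>> {"name": "jog_arm", "arguments": {"rows": [{"tx":3.7,"ty":0,"tz":60,"wx":0,"wy":0,"wz":0},{"tx":3.7,"ty":0,"tz":115,"wx":0,"wy":0,"wz":0},{"tx":3.7,"ty":0,"tz":160,"wx":0,"wy":0,"wz":0},{"tx":3.7,"ty":0,"tz":182,"wx":0,"wy":0,"wz":0},{"tx":3.7,"ty":0,"tz":192,"wx":0,"wy":0,"wz":0},{"tx":3.7,"ty":0,"tz":192,"wx":0,"wy":0,"wz":0}]}}

```text
time: 3.95
position: [471.8, 306.3, 34.6]
eef_rot: [-0.0, 0.078, 0.997, -0.0]
contact_force: [-0.3, -0.2, 0.7]
opening: 85.8
finger_force: 0.0
```

>>> {"name": "jog_arm", "arguments": {"rows": [{"tx":0,"ty":0,"tz":0,"wx":0,"wy":0,"wz":0},{"tx":0,"ty":0,"tz":0,"wx":0,"wy":0,"wz":0},{"tx":0,"ty":0,"tz":0,"wx":0,"wy":0,"wz":0},{"tx":0,"ty":0,"tz":0,"wx":0,"wy":0,"wz":0},{"tx":0,"ty":0,"tz":0,"wx":0,"wy":0,"wz":0},{"tx":0,"ty":0,"tz":0,"wx":0,"wy":0,"wz":0}], "hand": 0.2, "newtons": 50}}

```text
time: 4.7
position: [472.0, 307.1, 35.6]
eef_rot: [0.001, 0.078, 0.997, 0.0]
contact_force: [-0.6, -1.3, 11.1]
opening: 43.7
finger_force: 50.6
```

```bash
python3 - <<'E'
from go import *
c=camera("top"); s=camera("side")
cv2.imwrite("pics/g.png",np.hstack([cv2.resize(c["img"][160:310,160:360,::-1],None,fx=2,fy=2),cv2.resize(s["img"][170:320,190:390,::-1],None,fx=2,fy=2)]))
q=D["jig"];g=tf(q,[[0,30,0]])[0];g[2]=110;rel(g,q[2])
E
```

```text
t [-10.5  24.  -74.4] wz 1.559 or -1.583 pos [471.9 307.1  35.6] tz [ 0.001  0.001 -1.   ] F [-1.6 -2.4 10.1] open 43.67267914692165 j6 -0.94 time 4.8
```

View pics/g.png

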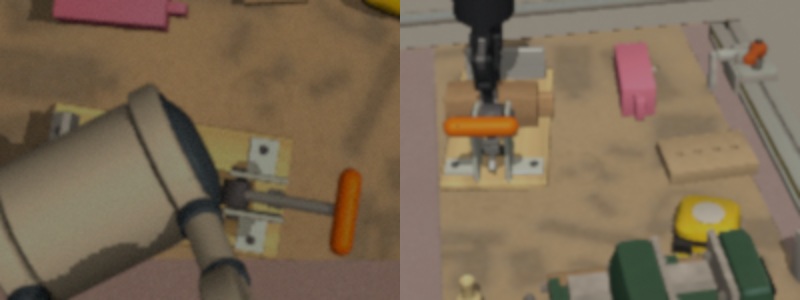

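The rail is gripped at 43.7 mm opening. Next: lift, turn, move over the place.

>>> {"name": "jog_arm", "arguments": {"rows": [{"tx":0,"ty":0,"tz":-40,"wx":0,"wy":0,"wz":0},{"tx":0,"ty":0,"tz":-75,"wx":0,"wy":0,"wz":0},{"tx":0,"ty":0,"tz":-75,"wx":0,"wy":0,"wz":0.15},{"tx":-5,"ty":10,"tz":-75,"wx":0,"wy":0,"wz":0.34},{"tx":-10.5,"ty":24,"tz":-75,"wx":0,"wy":0,"wz":0.5},{"tx":-10.5,"ty":24,"tz":-75,"wx":0,"wy":0,"wz":0.7},{"tx":-10.5,"ty":24,"tz":-75,"wx":0,"wy":0,"wz":0.88},{"tx":-10.5,"ty":24,"tz":-75,"wx":0,"wy":0,"wz":1.05}]}}

```text
time: 5.8
position: [485.5, 329.0, 109.9]
eef_rot: [0.0, 0.569, 0.822, 0.0]
contact_force: [-0.1, 1.0, -1.5]
opening: 44.2
finger_force: 52.7
```

```bash
cat > b.py <<'E'
from go import *
q=D["jig"];g=tf(q,[[0,30,0]])[0];g[2]=110;rel(g,q[2])
E
python3 b.py
```

```text
t [ 0.1  0.4 -0.1] wz 0.503 or -2.639 pos [485.5 329.  109.9] tz [ 0.  0. -1.] F [-0.1  1.  -1.5] open 44.20372512173789 j6 0.13 time 5.8
```

>>> {"name": "jog_arm", "arguments": {"rows": [{"tx":0,"ty":0,"tz":0,"wx":0,"wy":0,"wz":0.17},{"tx":0,"ty":0,"tz":0,"wx":0,"wy":0,"wz":0.34},{"tx":0,"ty":0,"tz":0,"wx":0,"wy":0,"wz":0.503},{"tx":0,"ty":0,"tz":0,"wx":0,"wy":0,"wz":0.503},{"tx":0,"ty":0,"tz":0,"wx":0,"wy":0,"wz":0.503}]}}

```text
time: 6.42
position: [485.6, 328.9, 109.8]
eef_rot: [0.0, 0.753, 0.658, 0.0]
contact_force: [-0.5, 1.0, -1.2]
opening: 44.0
finger_force: 52.7
```

```bash
python3 b.py; python3 - <<'E'
from go import *
c=camera("top"); s=camera("side")
cv2.imwrite("pics/g2.png",np.hstack([cv2.resize(c["img"][195:305,170:300,::-1],None,fx=3,fy=4),cv2.resize(s["img"][180:290,200:330,::-1],None,fx=3,fy=4)]))
E
```

```text
t [ 0.3  0.3 -0.2] wz 0.01 or -3.132 pos [485.6 328.9 109.8] tz [ 0.  0. -1.] F [-0.5  1.  -1.2] open 43.95668339905957 j6 0.63 time 6.425
```

View pics/g2.png

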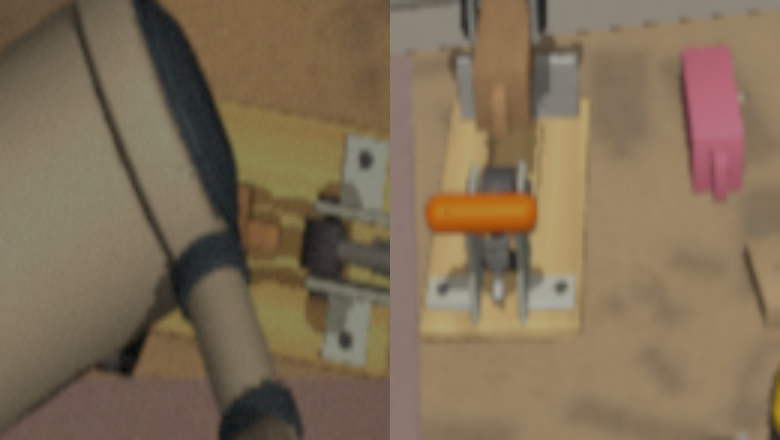

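```bash
python3 - <<'E'
from go import *
c=camera("top");s=camera("side");q=D["jig"]
def J(w): C,S=np.cos(q[2]),np.sin(q[2]);return (np.array([[C,S],[-S,C]])@(w[:2]-q[:2])).round(1)
for uv in[(279/3+170,237/4+195)]: print("tip bottom",J(onz(c,[uv],94)[0]))
for uv in[(250/3+170,237/4+195)]: print("tip top",J(onz(c,[uv],124)[0]))
# side: tenon tip face bottom (498-390, 131)
print("side tip bottom",J(onz(s,[((498-390)/3+200,131/4+180)],94)[0]))
for y in(-40,-44,-48,-52):
  print(y,"pred top",((proj(c,tf(q,[[0,y,94-q[3]],[0,y,124-q[3]]]))-[170,195])*[3,4]).round().tolist(),"side",((proj(s,tf(q,[[0,y,94-q[3]],[0,y,124-q[3]]]))-[200,180])*[3,4]+[390,0]).round().tolist())
E
```

```text
tip bottom [ -0.5 -50.7]
tip top [ -2.4 -34.3]
side tip bottom [ -1.9 -47.1]
-40 pred top [[263.0, 233.0], [259.0, 234.0]] side [[501.0, 125.0], [499.0, 83.0]]
-44 pred top [[269.0, 234.0], [266.0, 235.0]] side [[501.0, 128.0], [498.0, 86.0]]
-48 pred top [[275.0, 235.0], [272.0, 236.0]] side [[500.0, 132.0], [498.0, 90.0]]
-52 pred top [[281.0, 236.0], [278.0, 238.0]] side [[500.0, 135.0], [497.0, 93.0]]
```

The tenon tip is at jig y ≈ −49, x ≈ −1, so the plain end is about 11 mm from the bar. I'll lower and release.

>>> {"name": "jog_arm", "arguments": {"rows": [{"tx":0,"ty":1,"tz":30,"wx":0,"wy":0,"wz":0.01},{"tx":0,"ty":1,"tz":55,"wx":0,"wy":0,"wz":0.01},{"tx":0,"ty":1,"tz":67,"wx":0,"wy":0,"wz":0.01},{"tx":0,"ty":1,"tz":72,"wx":0,"wy":0,"wz":0.01},{"tx":0,"ty":1,"tz":75,"wx":0,"wy":0,"wz":0.01},{"tx":0,"ty":1,"tz":75,"wx":0,"wy":0,"wz":0.01}]}}

```text
time: 7.38
position: [486.9, 329.0, 35.7]
eef_rot: [0.0, 0.757, 0.653, 0.001]
contact_force: [-2.5, -0.6, 4.0]
opening: 43.6
finger_force: 53.4
```

```bash
python3 b.py
```

```text
t [  0.1  -0.9 -74.3] wz -0.004 or 3.137 pos [486.9 329.   35.7] tz [ 0.001  0.001 -1.   ] F [-2.5 -0.6  4. ] open 43.632029009975824 j6 0.64 time 7.375
```

>>> {"name": "jog_arm", "arguments": {"rows": [{"tx":0,"ty":0,"tz":0,"wx":0,"wy":0,"wz":0},{"tx":0,"ty":0,"tz":0,"wx":0,"wy":0,"wz":0},{"tx":0,"ty":0,"tz":0,"wx":0,"wy":0,"wz":0},{"tx":0,"ty":0,"tz":0,"wx":0,"wy":0,"wz":0},{"tx":0,"ty":0,"tz":-40,"wx":0,"wy":0,"wz":0},{"tx":0,"ty":0,"tz":-90,"wx":0,"wy":0,"wz":0},{"tx":0,"ty":0,"tz":-145,"wx":0,"wy":0,"wz":0},{"tx":0,"ty":0,"tz":-190,"wx":0,"wy":0,"wz":0}], "hand": 1}}

```text
time: 8.38
position: [486.6, 328.8, 226.8]
eef_rot: [0.0, 0.757, 0.653, 0.001]
contact_force: [1.0, 0.5, 0.4]
opening: 85.5
finger_force: 0.0
```

```bash
python3 - <<'E'
from go import *
q=D["jig"];g=tf(q,[[0,-190,0]])[0];g[2]=215;rel(g,q[2]+np.pi/2)
E
```

```text
t [-2.197e+02  2.000e-01  1.170e+01] wz 1.566 or -1.575 pos [486.6 328.8 226.8] tz [ 0.001  0.001 -1.   ] F [1.  0.5 0.4] open 85.48270528112319 j6 0.64 time 8.375
```

>>> {"name": "jog_arm", "arguments": {"rows": [{"tx":-60,"ty":0,"tz":0,"wx":0,"wy":0,"wz":0},{"tx":-120,"ty":0,"tz":0,"wx":0,"wy":0,"wz":0},{"tx":-180,"ty":0,"tz":0,"wx":0,"wy":0,"wz":0},{"tx":-221,"ty":0,"tz":0,"wx":0,"wy":0,"wz":0},{"tx":-221,"ty":0,"tz":0,"wx":0,"wy":0,"wz":0},{"tx":-221,"ty":0,"tz":0,"wx":0,"wy":0,"wz":0}], "hand": 0, "newtons": 50}}

```text
time: 9.12
position: [454.2, 110.5, 224.7]
eef_rot: [-0.0, 0.758, 0.653, 0.0]
contact_force: [0.8, 0.4, 0.3]
opening: 0.1
finger_force: 0.0
```

```bash
python3 - <<'E'
from go import *
q=D["jig"];g=tf(q,[[0,-192,0]])[0];g[2]=165;rel(g,q[2])
c=camera("top"); s=camera("side")
cv2.imwrite("pics/g3.png",np.hstack([cv2.resize(c["img"][195:305,170:300,::-1],None,fx=3,fy=4),cv2.resize(s["img"][180:290,200:330,::-1],None,fx=3,fy=4)]))
# predicted rail in place, origin jig y 21
L=[[-22.5,y,z] for y in(90,) for z in(57,)]+[[22.5,90,57],[22.5,-28,57],[-22.5,-28,57]]
L=tf(q,np.array(L)-[0,0,q[3]]);print(((proj(c,L)-[170,195])*[3,4]).round().tolist(),((proj(s,L)-[200,180])*[3,4]+[390,0]).round().tolist())
E
```

```text
t [-1.   0.1 59.7] wz -0.005 or 3.137 pos [454.2 110.5 224.7] tz [ 0.  0. -1.] F [0.8 0.4 0.3] open 0.10421893468476076 j6 0.26 time 9.125
[[73.0, 238.0], [83.0, 150.0], [254.0, 184.0], [244.0, 272.0]] [[490.0, 68.0], [539.0, 67.0], [532.0, 163.0], [478.0, 164.0]]
```

View pics/g3.png

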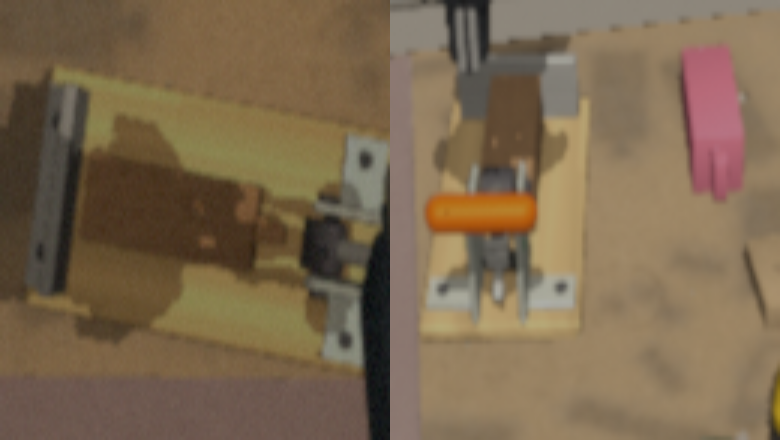

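The rail lies between the lines, roughly 15 mm off the bar: its plain end edge is at crop x ≈ 80–90, against 73–83 predicted for y = 90. Step 1 needs y > 78, so I'll check it more sharply against the bar and the tenon end.

```bash
python3 - <<'E'
from go import *
q=D["jig"];c=camera("top");s=camera("side")
def prof(cam,z,ys,xs):
    v=[]
    for y in ys:
        uv=proj(cam,tf(q,[[x,y,z-q[3]] for x in xs])).astype(np.float32)
        v.append(cv2.remap(cam["img"],uv[None,:,0].copy(),uv[None,:,1].copy(),cv2.INTER_LINEAR)[0].mean(0))
    return np.array(v).round().astype(int)
ys=np.arange(62,118,2)
for n,cam in(("top",c),("side",s)):
    print(n,"rail x0 z57");p=prof(cam,57,ys,np.arange(-12,13,4));print([f"{y}:{a[0]},{a[2]}" for y,a in zip(ys,p)])
    print(n,"bar x35 z60");p=prof(cam,60,ys,np.arange(30,48,4));print([f"{y}:{a[0]},{a[2]}" for y,a in zip(ys,p)])
E
```

```text
top rail x0 z57
['62:77,33', '64:76,34', '66:76,33', '68:77,34', '70:75,33', '72:74,32', '74:75,33', '76:76,32', '78:77,33', '80:77,34', '82:78,36', '84:78,35', '86:82,37', '88:91,41', '90:87,42', '92:62,34', '94:38,28', '96:32,26', '98:34,29', '100:46,39', '102:67,57', '104:76,65', '106:77,65', '108:77,64', '110:75,63', '112:77,65', '114:80,68', '116:80,67']
top bar x35 z60
['62:111,53', '64:110,53', '66:110,53', '68:111,53', '70:113,56', '72:119,61', '74:131,71', '76:137,75', '78:138,78', '80:138,77', '82:138,76', '84:138,76', '86:138,78', '88:135,75', '90:113,67', '92:83,59', '94:68,56', '96:67,56', '98:71,60', '100:95,80', '102:113,96', '104:118,101', '106:112,95', '108:96,81', '110:75,63', '112:67,57', '114:74,62', '116:77,64']
side rail x0 z57
['62:94,50', '64:94,50', '66:94,50', '68:93,50', '70:94,50', '72:94,50', '74:94,50', '76:94,52', '78:95,53', '80:94,58', '82:93,64', '84:91,70', '86:90,74', '88:89,77', '90:88,79', '92:88,80', '94:88,80', '96:91,82', '98:94,85', '100:96,87', '102:96,87', '104:97,88', '106:96,85', '108:94,79', '110:92,74', '112:92,70', '114:93,66', '116:93,63']
side bar x35 z60
['62:128,117', '64:128,118', '66:129,118', '68:129,118', '70:129,119', '72:129,119', '74:130,119', '76:131,120', '78:131,119', '80:131,120', '82:131,119', '84:131,120', '86:133,122', '88:134,123', '90:143,132', '92:152,142', '94:158,148', '96:158,147', '98:158,146', '100:150,137', '102:138,124', '104:127,110', '106:117,97', '108:107,83', '110:100,72', '112:99,69', '114:97,66', '116:97,65']
```

The bar's edges come out at 99.5 and 109, where they should be. The rail's plain end is at y ≈ 85, inside 78–104. I'll press the handle.

>>> {"name": "jog_arm", "arguments": {"rows": [{"tx":-1,"ty":0,"tz":35,"wx":0,"wy":0,"wz":0},{"tx":-1,"ty":0,"tz":57,"wx":0,"wy":0,"wz":0},{"tx":-1,"ty":0,"tz":70,"wx":0,"wy":0,"wz":0},{"tx":-2,"ty":0,"tz":82,"wx":0,"wy":0,"wz":0},{"tx":-3,"ty":0,"tz":94,"wx":0,"wy":0,"wz":0},{"tx":-4,"ty":0,"tz":106,"wx":0,"wy":0,"wz":0}]}}

```text
time: 10.07
position: [454.0, 105.8, 118.6]
eef_rot: [0.001, 0.757, 0.653, 0.0]
contact_force: [-1.1, -6.1, 7.9]
opening: 0.1
finger_force: 3.9
```

```bash
python3 - <<'E'
from go import *
q=D["jig"];g=tf(q,[[0,-196,0]])[0];g[2]=75;rel(g,q[2])
E
```

```text
t [-0.4 -0.4 43.6] wz -0.004 or 3.138 pos [454.  105.8 118.6] tz [ 0.001 -0.001 -1.   ] F [-1.1 -6.1  7.9] open 0.1441161785824509 j6 0.25 time 10.075
```

>>> {"name": "jog_arm", "arguments": {"rows": [{"tx":0,"ty":0,"tz":10,"wx":0,"wy":0,"wz":0},{"tx":0,"ty":0,"tz":20,"wx":0,"wy":0,"wz":0},{"tx":0,"ty":0,"tz":28,"wx":0,"wy":0,"wz":0},{"tx":0,"ty":0,"tz":35,"wx":0,"wy":0,"wz":0},{"tx":0,"ty":0,"tz":40,"wx":0,"wy":0,"wz":0},{"tx":0,"ty":0,"tz":43,"wx":0,"wy":0,"wz":0},{"tx":0,"ty":0,"tz":43,"wx":0,"wy":0,"wz":0}]}}

```text
time: 10.95
position: [453.9, 106.0, 75.7]
eef_rot: [0.0, 0.757, 0.653, 0.0]
contact_force: [-1.3, -4.3, 6.7]
opening: -0.2
finger_force: 3.3
```

```bash
python3 - <<'E'
from go import *
q=D["jig"];g=tf(q,[[0,-196,0]])[0];g[2]=75;rel(g,q[2])
c=camera("top"); s=camera("side")
cv2.imwrite("pics/g4.png",np.hstack([cv2.resize(c["img"][195:305,170:300,::-1],None,fx=3,fy=4),cv2.resize(s["img"][180:290,200:330,::-1],None,fx=3,fy=4)]))
E
```

```text
t [-0.5 -0.3  0.7] wz -0.004 or 3.137 pos [453.9 106.   75.7] tz [ 0.001 -0.    -1.   ] F [-1.3 -4.3  6.7] open -0.18202441824805746 j6 0.25 time 10.95
```

View pics/g4.png

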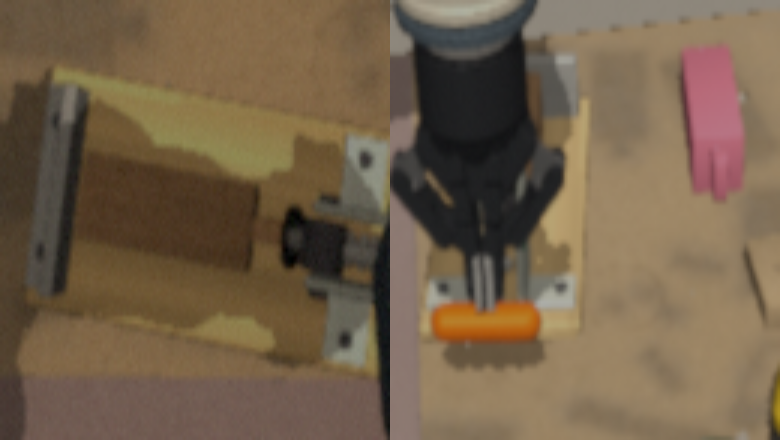

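```bash
cat > chk.py <<'E'
from go import *
q=D["jig"];c=camera("top");s=camera("side")
def prof(cam,z,ys,xs):
    v=[]
    for y in ys:
        uv=proj(cam,tf(q,[[x,y,z-q[3]] for x in xs])).astype(np.float32)
        v.append(cv2.remap(cam["img"],uv[None,:,0].copy(),uv[None,:,1].copy(),cv2.INTER_LINEAR)[0].mean(0))
    return np.array(v).round().astype(int)
f=lambda ys,p:print(" ".join(f"{y}:{a[0]},{a[1]},{a[2]}" for y,a in zip(ys,p)))
ys=np.arange(74,112,2);f(ys,prof(c,57,ys,np.arange(-12,13,4)))
ys=np.arange(-50,-5,2);print("near end, z12 / x=+-15");f(ys,prof(c,57,ys,[-18,-15,-12,12,15,18]))
h=s["img"].astype(int);m=(h[...,0]>150)&(h[...,1]<130)&(h[...,2]<60);m[:, :200]=0;m[:,340:]=0;m[:180]=0
v,u=np.nonzero(m);print("orange side u",u.min(),u.max(),"v",v.min(),v.max())
for a in(.6,.65,.7,.75,.79):
    al=.5-a;H=tf(q,[[x,-79-120*np.cos(al),75+120*np.sin(al)-q[3]+dz] for x in(0,) for dz in(-11,0,11)]);print(a,proj(s,H).round(1).tolist())
    print("   TCPz expected",round(75+120*np.sin(al)+11+19,1))
E
python3 chk.py
```

```text
74:78,56,35 76:78,55,35 78:79,57,35 80:79,57,36 82:80,57,35 84:79,56,34 86:80,57,36 88:82,59,37 90:79,60,38 92:60,50,35 94:41,36,30 96:35,32,28 98:34,32,28 100:46,43,39 102:68,64,57 104:79,75,67 106:80,76,68 108:79,74,67 110:78,73,66
near end, z12 / x=+-15
-50:91,71,41 -48:102,80,48 -46:106,83,49 -44:106,83,49 -42:106,83,49 -40:106,83,50 -38:105,82,48 -36:106,83,49 -34:103,80,48 -32:86,66,40 -30:59,44,25 -28:58,42,25 -26:70,50,30 -24:74,52,31 -22:73,52,32 -20:73,52,31 -18:73,52,32 -16:74,53,32 -14:74,53,32 -12:74,53,32 -10:74,52,32 -8:74,52,32 -6:74,52,32
orange side u 214 339 v 255 419
0.6 [[233.0, 265.4], [232.6, 261.6], [232.3, 257.7]]
   TCPz expected 93.0
0.65 [[233.2, 267.3], [232.8, 263.5], [232.5, 259.6]]
   TCPz expected 87.1
0.7 [[233.4, 269.1], [233.1, 265.2], [232.7, 261.4]]
   TCPz expected 81.2
0.75 [[233.7, 270.7], [233.3, 266.9], [233.0, 263.1]]
   TCPz expected 75.3
0.79 [[233.8, 271.9], [233.5, 268.1], [233.2, 264.3]]
   TCPz expected 70.7
```

```bash
python3 - <<'E'
from go import *
q=D["jig"];c=camera("top");s=camera("side")
a=cv2.resize(s["img"][215:285,200:265,::-1],None,fx=6,fy=8,interpolation=cv2.INTER_CUBIC)
b=cv2.resize(c["img"][225:295,265:330,::-1],None,fx=6,fy=8,interpolation=cv2.INTER_CUBIC)
o=np.array(monitor.get_obs()["position"])
print("tip proj side",((proj(s,[o,o-[0,0,19]])-[200,215])*[6,8]).round().tolist(),"top",((proj(c,[o,o-[0,0,19]])-[265,225])*[6,8]+[390,0]).round().tolist())
cv2.imwrite("pics/g5.png",np.clip(np.hstack([a,b]).astype(float)*1.6,0,255).astype(np.uint8))
E
```

```text
tip proj side [[195.0, 329.0], [198.0, 383.0]] top [[815.0, 315.0], [810.0, 312.0]]
```

View pics/g5.png

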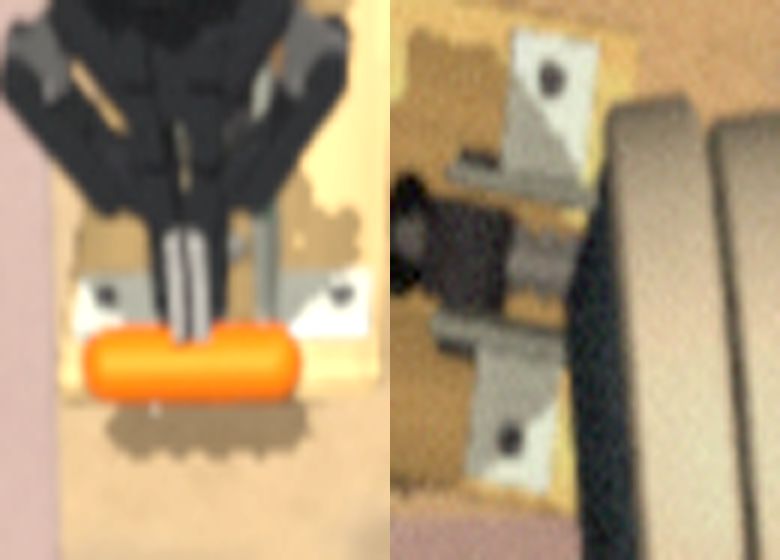

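The fingertips rest on top of the handle, but visually the lever is only at about 0.58 rad: the handle is at row 260 against 267 for the third click. The rail's plain end, at about 91, agrees. I'll press on by another 15–20 mm in small steps, watching the force.

>>> {"name": "jog_arm", "arguments": {"rows": [{"tx":0,"ty":0,"tz":4,"wx":0,"wy":0,"wz":0},{"tx":0,"ty":0,"tz":8,"wx":0,"wy":0,"wz":0},{"tx":0,"ty":0,"tz":11,"wx":0,"wy":0,"wz":0},{"tx":0,"ty":0,"tz":11,"wx":0,"wy":0,"wz":0}]}}

```text
time: 11.75
position: [453.9, 106.0, 64.7]
eef_rot: [0.0, 0.757, 0.653, 0.0]
contact_force: [-0.5, -3.4, 6.3]
opening: 0.1
finger_force: 2.7
```

>>> {"name": "jog_arm", "arguments": {"rows": [{"tx":0,"ty":0,"tz":3,"wx":0,"wy":0,"wz":0},{"tx":0,"ty":0,"tz":5,"wx":0,"wy":0,"wz":0},{"tx":0,"ty":0,"tz":5,"wx":0,"wy":0,"wz":0}]}}

```text
time: 12.12
position: [454.0, 106.3, 59.8]
eef_rot: [0.0, 0.757, 0.653, 0.0]
contact_force: [-0.7, 0.0, 4.6]
opening: 0.0
finger_force: 2.5
```

```bash
sed -i 's/m\[:,340:\]=0/m[:,270:]=0;m[280:]=0/' chk.py; python3 chk.py | grep -v exp
```

```text
74:79,56,34 76:78,55,34 78:79,56,35 80:79,55,35 82:79,56,35 84:80,57,35 86:80,57,35 88:80,58,35 90:79,57,36 92:78,56,35 94:69,51,34 96:50,39,30 98:38,35,30 100:49,45,40 102:69,65,58 104:79,75,68 106:80,76,68 108:78,74,66 110:77,73,65
near end, z12 / x=+-15
-50:48,37,23 -48:53,42,27 -46:70,55,32 -44:94,73,44 -42:104,82,48 -40:107,84,52 -38:106,83,50 -36:106,83,50 -34:106,82,49 -32:105,82,48 -30:105,82,50 -28:102,80,48 -26:80,62,36 -24:56,40,25 -22:61,44,27 -20:71,50,30 -18:73,53,32 -16:73,52,32 -14:73,52,32 -12:74,52,32 -10:74,53,32 -8:75,54,33 -6:74,54,33
orange side u 215 250 v 260 269
0.6 [[233.0, 265.4], [232.6, 261.6], [232.3, 257.7]]
0.65 [[233.2, 267.3], [232.8, 263.5], [232.5, 259.6]]
0.7 [[233.4, 269.1], [233.1, 265.2], [232.7, 261.4]]
0.75 [[233.7, 270.7], [233.3, 266.9], [233.0, 263.1]]
0.79 [[233.8, 271.9], [233.5, 268.1], [233.2, 264.3]]
```

>>> {"name": "jog_arm", "arguments": {"rows": [{"tx":0,"ty":0,"tz":2,"wx":0,"wy":0,"wz":0},{"tx":0,"ty":0,"tz":4,"wx":0,"wy":0,"wz":0},{"tx":0,"ty":0,"tz":4,"wx":0,"wy":0,"wz":0}]}}

```text
time: 12.6
position: [454.0, 106.6, 55.8]
eef_rot: [0.0, 0.757, 0.653, 0.001]
contact_force: [0.2, 3.5, 6.5]
opening: 0.0
finger_force: 3.0
```

>>> {"name": "jog_arm", "arguments": {"rows": [{"tx":0,"ty":0,"tz":1.5,"wx":0,"wy":0,"wz":0},{"tx":0,"ty":0,"tz":1.5,"wx":0,"wy":0,"wz":0}]}}

```text
time: 12.85
position: [454.1, 106.7, 54.4]
eef_rot: [0.0, 0.757, 0.653, 0.001]
contact_force: [0.4, 4.0, 5.9]
opening: -0.0
finger_force: 3.3
```

```bash
python3 chk.py | grep -v exp
```

```text
74:79,57,35 76:78,55,33 78:78,55,33 80:78,55,35 82:78,56,35 84:79,56,34 86:80,57,36 88:80,56,35 90:80,57,35 92:80,57,35 94:78,55,34 96:68,49,33 98:50,41,31 100:49,44,39 102:68,64,57 104:79,75,68 106:81,76,69 108:79,75,68 110:79,74,67
near end, z12 / x=+-15
-50:48,38,23 -48:46,35,21 -46:56,44,27 -44:72,56,32 -42:95,74,44 -40:105,82,48 -38:106,83,50 -36:105,82,49 -34:106,84,51 -32:106,83,50 -30:106,84,51 -28:106,82,50 -26:98,76,45 -24:75,57,34 -22:56,40,25 -20:61,44,26 -18:72,51,31 -16:74,54,33 -14:73,52,32 -12:73,52,32 -10:74,53,33 -8:74,53,32 -6:75,53,32
orange side u 215 250 v 262 270
0.6 [[233.0, 265.4], [232.6, 261.6], [232.3, 257.7]]
0.65 [[233.2, 267.3], [232.8, 263.5], [232.5, 259.6]]
0.7 [[233.4, 269.1], [233.1, 265.2], [232.7, 261.4]]
0.75 [[233.7, 270.7], [233.3, 266.9], [233.0, 263.1]]
0.79 [[233.8, 271.9], [233.5, 268.1], [233.2, 264.3]]
```

>>> {"name": "jog_arm", "arguments": {"rows": [{"tx":0,"ty":0,"tz":1.5,"wx":0,"wy":0,"wz":0},{"tx":0,"ty":0,"tz":1.5,"wx":0,"wy":0,"wz":0},{"tx":0,"ty":0,"tz":1.5,"wx":0,"wy":0,"wz":0},{"tx":0,"ty":0,"tz":1.5,"wx":0,"wy":0,"wz":0}]}}

```text
time: 13.45
position: [454.1, 106.7, 52.9]
eef_rot: [0.0, 0.757, 0.653, 0.001]
contact_force: [0.2, 5.5, 7.2]
opening: -0.2
finger_force: 3.7
```

```bash
python3 chk.py | head -5 | cut -c1-420; python3 - <<'E'
from go import *
c=camera("top"); s=camera("side")
cv2.imwrite("pics/g6.png",np.hstack([cv2.resize(c["img"][195:305,170:300,::-1],None,fx=3,fy=4),cv2.resize(s["img"][180:290,200:330,::-1],None,fx=3,fy=4)]))
E
```

```text
74:80,56,35 76:79,57,35 78:79,56,35 80:78,56,34 82:78,55,34 84:78,56,34 86:79,56,35 88:80,57,36 90:80,57,35 92:80,57,35 94:79,57,35 96:70,50,32 98:53,41,31 100:52,46,41 102:69,65,59 104:80,76,69 106:80,76,69 108:79,74,66 110:78,72,66
near end, z12 / x=+-15
-50:48,37,21 -48:47,36,22 -46:51,40,23 -44:67,53,31 -42:89,69,42 -40:102,80,47 -38:106,83,50 -36:107,83,50 -34:107,84,50 -32:106,83,50 -30:106,83,49 -28:106,83,49 -26:101,79,47 -24:81,62,36 -22:57,41,23 -20:59,42,26 -18:70,50,30 -16:72,51,32 -14:72,51,31 -12:73,51,31 -10:73,52,31 -8:75,53,32 -6:75,53,32
orange side u 215 250 v 263 271
0.6 [[233.0, 265.4], [232.6, 261.6], [232.3, 257.7]]
```

View pics/g6.png

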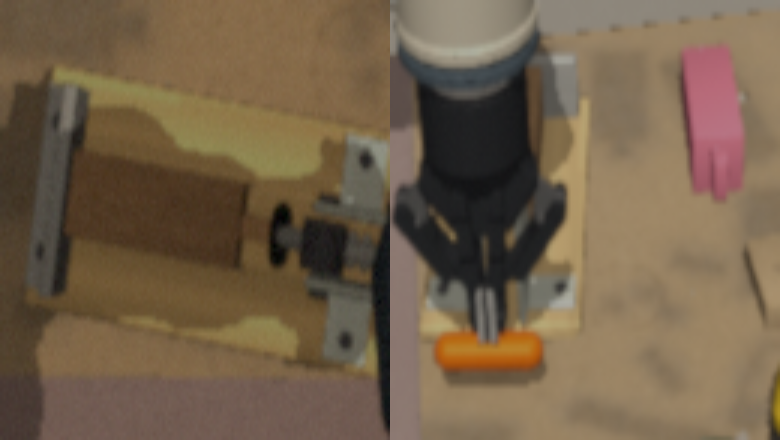

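The rail's plain end now sits against the bar (crop x ≈ 70), square and between the lines, with the nose on the tenon. The handle is at row 267, which is the third click, under about 7 N. I'm handing in.

```bash
python3 -c "
from bench import job
print(job.close_job())"
```

```text
the job is handed in; nothing more can be done
None
```

The job is handed in, though no verdict came back: by the cameras the rail lies end-on between the lines, its plain end about 2 mm from the bar and its tenon toward the lever, and the robot is holding the handle down at the third click (about 0.75 rad, 7 N).

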